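# Find the rocking corner of the beaker plate and shim it

### The job

The blue lit beaker plate on its stand rocks: with the fingertips press down on its corners, one after another, until you find the one that dips, then press that corner's orange shim tab down flat so that the plate sits firm. Leave the other three tabs standing, do not pick up or push aside anything else on the bench, and finish with the hand clear.

Things in the scene. Friction and masses are not known exactly. Their poses are not given: they have to be found in the camera images.
- stand: Dark steel base plate of the stand, 190 x 190 x 5 mm, fixed to the bench; origin at the centre of its underside on the bench, z up, x and y along its edges. It stands turned by any angle. Over it, concentric and parallel, lies a blue beaker plate 150 x 150 x 8 mm (underside 30 mm, top 38 mm above the bench) with a round lit window in its middle (100 mm across with its black rim, 3 mm proud).
- plate (a joint): Rocking angle of the blue plate in rad: 0 = level; up to 0.053 when its one loose corner is pressed down onto its stop (about 4 mm of dip at the pressing point; 2 N starts it, 3.5 N brings it fully down; it springs back level when let go). Pressing any of the three sound corners gives no movement. It says nothing of which corner is loose; the four look alike. Once the loose corner's tab is flat, a cam on the tab fills the gap and the plate cannot rock any more.
- corner_1 (a point): Where to press plate corner 1: on the top face of the level blue plate, 80 mm from its centre along the diagonal (26 mm in from the corner's point). Fixed to the stand, it does not dip with the plate. Any one of the four corners may be the loose one; its orange shim tab stands straight outward on the same diagonal (see flat_1).
- corner_2 (a point): Where to press plate corner 2: on the top face of the level blue plate, 80 mm from its centre along the diagonal (26 mm in from the corner's point). Fixed to the stand, it does not dip with the plate. Any one of the four corners may be the loose one; its orange shim tab stands straight outward on the same diagonal (see flat_2).
- corner_3 (a point): Where to press plate corner 3: on the top face of the level blue plate, 80 mm from its centre along the diagonal (26 mm in from the corner's point). Fixed to the stand, it does not dip with the plate. Any one of the four corners may be the loose one; its orange shim tab stands straight outward on the same diagonal (see flat_3).
- corner_4 (a point): Where to press plate corner 4: on the top face of the level blue plate, 80 mm from its centre along the diagonal (26 mm in from the corner's point). Fixed to the stand, it does not dip with the plate. Any one of the four corners may be the loose one; its orange shim tab stands straight outward on the same diagonal (see flat_4).
- flat_1 (a point): Where the orange tab of corner 1 is to be pressed: point fixed to the stand, 128 mm from its centre on the diagonal, 16.5 mm above the bench, where the middle of the tab's upper face lies once it is flat (below the plate's top). Flat, a tab covers 111 to 142 mm from the centre. Standing, it leans outward, its free end about 37 mm above the bench and 134 mm from the centre.
- flat_2 (a point): Where the orange tab of corner 2 is to be pressed: point fixed to the stand, 128 mm from its centre on the diagonal, 16.5 mm above the bench, where the middle of the tab's upper face lies once it is flat (below the plate's top). Flat, a tab covers 111 to 142 mm from the centre. Standing, it leans outward, its free end about 37 mm above the bench and 134 mm from the centre.
- flat_3 (a point): Where the orange tab of corner 3 is to be pressed: point fixed to the stand, 128 mm from its centre on the diagonal, 16.5 mm above the bench, where the middle of the tab's upper face lies once it is flat (below the plate's top). Flat, a tab covers 111 to 142 mm from the centre. Standing, it leans outward, its free end about 37 mm above the bench and 134 mm from the centre.
- flat_4 (a point): Where the orange tab of corner 4 is to be pressed: point fixed to the stand, 128 mm from its centre on the diagonal, 16.5 mm above the bench, where the middle of the tab's upper face lies once it is flat (below the plate's top). Flat, a tab covers 111 to 142 mm from the centre. Standing, it leans outward, its free end about 37 mm above the bench and 134 mm from the centre.
- loose_tab (a joint): The orange shim tab of the loose corner, whichever that is: the one to press. Angle of the tab, in rad: 0 = standing up (29 degrees above level), 0.5 = flat on its stop; starts at 0 to 0.05. The tab, 24 mm wide and 5 mm thick, turns outward and down on a pin 98 mm from the stand's centre, 12 mm above the bench; about 5 N moves it and it stays where left.
- sound_1_tab (a joint): The orange shim tab of one of the three sound corners (its number is not that of a corner); leave it standing. Angle of the tab, in rad: 0 = standing up (29 degrees above level), 0.5 = flat on its stop; starts at 0 to 0.05. The tab, 24 mm wide and 5 mm thick, turns outward and down on a pin 98 mm from the stand's centre, 12 mm above the bench; about 5 N moves it and it stays where left.
- sound_2_tab (a joint): The orange shim tab of one of the three sound corners (its number is not that of a corner); leave it standing. Angle of the tab, in rad: 0 = standing up (29 degrees above level), 0.5 = flat on its stop; starts at 0 to 0.05. The tab, 24 mm wide and 5 mm thick, turns outward and down on a pin 98 mm from the stand's centre, 12 mm above the bench; about 5 N moves it and it stays where left.
- sound_3_tab (a joint): The orange shim tab of one of the three sound corners (its number is not that of a corner); leave it standing. Angle of the tab, in rad: 0 = standing up (29 degrees above level), 0.5 = flat on its stop; starts at 0 to 0.05. The tab, 24 mm wide and 5 mm thick, turns outward and down on a pin 98 mm from the stand's centre, 12 mm above the bench; about 5 N moves it and it stays where left.
- vial: Small amber vial with a white cap, 26 mm diameter, 45 mm tall; loose, to be left alone; origin at the centre of its underside.
- collar: Aluminium ring, 36 mm diameter, 14 mm tall; loose, to be left alone; origin at the centre of its underside.
- weight: Brass weight, 28 mm diameter, 28 mm tall; loose, to be left alone; origin at the centre of its underside.
- bulb: Red pipette bulb standing up, 54 mm diameter, 75 mm tall; loose, to be left alone; origin at the centre of its underside.
- jug: White bottle with a blue cap, 104 mm diameter, 230 mm tall; loose, to be left alone; origin at the centre of its underside.
- beaker: Glass beaker, 84 mm diameter, 110 mm tall; loose, to be left alone; origin at the centre of its underside.
- spanner: Steel spanner lying flat, about 180 mm long; loose, to be left alone; origin at the centre of its underside.

How it is judged (in metres and radians):
On the way, in this order (a step that is already met when the one before it is completed fails the run):
1. the loose corner of the plate is pressed down until it dips (rocking angle above 0.035 rad) while its tab still stands (value of joint plate above 0.035 rad and value of joint loose_tab below 0.2 rad and contact force between the fingers and stand above 1 N), for 0.05 s.
2. that corner's tab is pressed flat (above 0.44 rad) and the plate is level (value of joint loose_tab above 0.44 rad and value of joint plate below 0.012 rad), for 0.2 s.
At the end, for the whole second after the job is handed in: The loose corner's tab is flat (above 0.44 rad of 0.5), the plate level (below 0.012 rad), the other three tabs still standing (below 0.2 rad), and the loose things within 20 mm of where they began (all of step 2 and value of joint each of sound_1_tab, sound_2_tab, sound_3_tab below 0.2 rad and distance of each of vial, collar, weight, bulb, jug, beaker, spanner from where it was at the start of the episode below 0.02 m); the robot touches nothing.
It fails at once if the tab of a sound corner is pressed down (beyond 0.2 rad) (value of joint any of sound_1_tab, sound_2_tab, sound_3_tab above 0.2 rad).
It fails at once if a bystander is pushed away, lifted or knocked (moved more than 20 mm) (distance of any of vial, collar, weight, bulb, jug, beaker, spanner from where it was at the start of the episode above 0.02 m).
It also fails if it takes over 54 s, if anything falls off the work surface, if the arm or the gripper's body presses on something with over 40 N, if the wrist force passes 120 N, or if a joint passes its speed limit or range.

### The arm

A 7-joint arm with a two-finger parallel gripper is mounted at the origin on the work surface. World frame = base frame: x ahead of the robot, y to its left, z up, the work surface at z = 0. Lengths are in mm, angles in rad, forces in N, time in s.
With the tool pointing down it reaches from about 400 to 850 mm from the base axis. Payload 4.4 kg.
Tool frame: the origin (TCP) lies between the finger pads; the fingertips stand 8 mm ahead of it and the grasp point (between the pads) lies 11 mm behind it (r.tip_reach is the distance from the TCP to the fingertips, in mm); z points along the fingers, x is the direction in which the jaws open and shut, and the axes are right-handed (so a half turn about z gives the same grasp; the last joint's range is limited). The gripper opens to 94 mm and grips with 3 to 60 N. Pads are 16 mm wide; open, the fingers measure 119 mm over their backs; the gripper's body (75 mm by 177 mm) begins 78 mm behind the grasp point.
Start: joints at [1.142, 0.628, 0.038, 1.517, -0.027, 0.996, -0.02], TCP at [230.709, -607.693, 213.478] pointing down, gripper open.
Joint ranges: [-3.06, 3.06], [-0.37, 2.12], [-1.25, 1.32], [0.18, 2.47], [-1.1, 4.24], [0.23, 1.98], [-2.94, 2.94]. Speed limits (rad/s): [2.57, 2.57, 3.14, 3.14, 3.14, 3.14, 3.14].

### API

Orientations are given as a rotation vector (axis times angle).
In Python, from rig import read_state, cams, job, r gives the robot as it stands.
- The arm moves only by the shell command python3 -m jog 'ROWS' [FORCE]. ROWS is a JSON object of lists of equal length, an entry for each row: "jaw": the finger opening in mm, from 0 to 94; "translation": the shift along the world's x, y, z in mm, a list of three; "rotation": the turn, a rotation vector about the world's x, y, z in rad, a list of three. In form: {"jaw": [jaw, ...], "translation": [[x, y, z], ...], "rotation": [[rx, ry, rz], ...]}. A call has 1 to 5 rows; each row is the pose to reach, as a shift and turn from the pose commanded when the call began; what a row does not reach only later rows make up. A row lasts 1/12 s, in which the tool goes at most 41.7 mm and 7.16 degrees, less where a joint would pass 70% of its speed; a pose out of reach is approached as far as the arm can. A call with a gripper value outside its range is refused whole. The fingers move at their own pace and stop on an object; FORCE is the grip in N (left out, the last holds). Time passes only in rows, so rows that repeat a pose let the fingers close. It gives the time, the measured TCP pose, the force and the opening at its end, in the units of the state.
- read_state(): the state, without advancing time (a new reading comes with each control period).
- cams.camera(name): name is "scene" or "top" or "wrist"; returns the picture (400x640x3 uint8, red, green, blue); there is no depth.
- cams.camera_params(name): a dict with "K" (3x3 intrinsics, pixels), "k1" (the pictures are not rectified: a ray, as slopes to the right and down, at radius r is drawn at 1 + k1 r^2 times it, then the intrinsics apply), "eye" and "attitude" of the camera in the world. Camera axes: x right, y down, z forward; pixel columns grow to the right and rows downward; lengths in mm; the calibration is good to about 2 mm. A picture is of the moment at which its call begins: read the wrist's pose just before it. camera_params takes no time and is no camera call; for the wrist camera it gives the pose at the moment of the call.
- job.sign_off(): hands the job in, once; it reports no verdict.
The state is a dict: "t": time; "qpos": joint angles; "dq": joint speeds; "joint_torque": joint torques, N m; "eef_pos": TCP position; "tcp_rot": TCP orientation; "contact_force": force on the tool from outside, world axes, zero at the start; "moment": the same for the moment, N m; "gripper_width": finger opening in mm.
Only numpy, scipy, OpenCV 4.12 (cv2) and the standard library are available. Lean on these libraries where they do the work, as an engineer would, in place of code of your own. Each camera call takes 0.05 s, during which the arm holds its last target.

## Working session

There is one attempt and no reset: what is moved stays moved. The work goes in short steps, Python scripts to look and compute and a shell command to move; the robot and the scene stay as the last step left them, time stands still between calls to the robot, and variables do not carry over. Pictures are saved under pics/ and viewed, and the job is handed in when it is done.

```bash
ls; mkdir -p pics; python3 - <<'E'
from rig import read_state, cams, job, r
import cv2
for n in ("scene","top"):
    cv2.imwrite(f"pics/{n}0.png",cams.camera(n)[:,:,::-1]); p=cams.camera_params(n); print(n,p)
print(read_state())
E
```

```text
pics
scene {'K': array([[401.81202473,   0.        , 312.6962358 ],
       [  0.        , 401.81202473, 199.7834428 ],
       [  0.        ,   0.        ,   1.        ]]), 'k1': -0.07763058056655735, 'eye': array([1360.66561798,   43.90579977,  719.51968524]), 'attitude': array([-1.63615815, -1.75959904,  0.81711262])}
top {'K': array([[372.58911787,   0.        , 324.51689597],
       [  0.        , 372.58911787, 201.66872574],
       [  0.        ,   0.        ,   1.        ]]), 'k1': -0.05895106463348815, 'eye': array([ 468.99689288,    5.2707367 , 1008.65079344]), 'attitude': array([-2.20035993,  2.16952995, -0.12039485])}
{'t': 0.1, 'qpos': array([ 1.14220571,  0.62925102,  0.03842736,  1.51826677, -0.02700421,
        0.99627724, -0.02002623]), 'dq': array([ 5.20914120e-04, -6.50497699e-04,  4.54780406e-05, -2.34180411e-03,
       -2.23218947e-04, -4.05762553e-04, -7.69704587e-05]), 'joint_torque': array([ 2.24454532e-03, -5.50790191e+01,  1.14689771e+00, -1.87116176e+01,
       -5.22484607e-02,  1.92182127e-02,  7.91364482e-05]), 'eef_pos': array([ 230.50792571, -607.13268771,  212.64782955]), 'tcp_rot': array([-2.58494773e+00,  1.78371730e+00,  2.18057701e-03]), 'contact_force': array([-0.11649973,  0.02802957,  0.61132788]), 'moment': array([-0.00412973, -0.01913283,  0.03203656]), 'gripper_width': 94.13902282606132}
```

View pics/scene0.png

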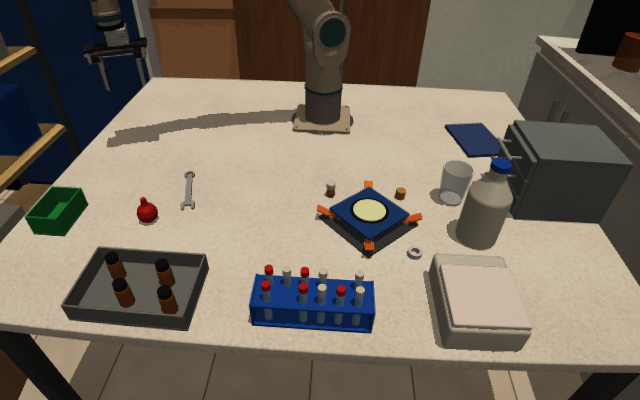

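View pics/top0.png

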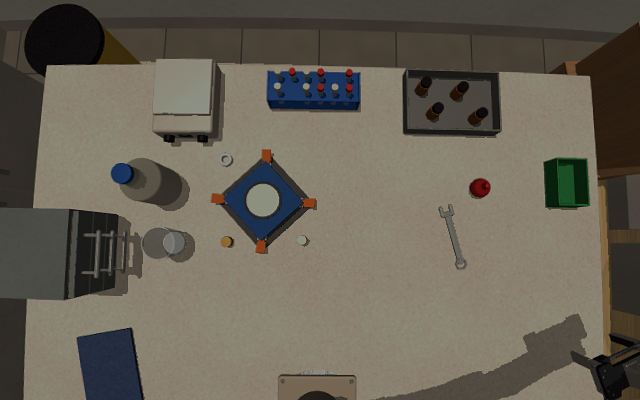

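The top view shows the plate at about (263,200). Its orange tabs are at about (267,155), (218,198), (261,246) and (309,203). The vial (302,240), weight (227,241) and collar (226,159) lie between the tabs. I'll zoom in next.

```bash
python3 - <<'E'
import cv2
a=cv2.imread("pics/top0.png")[140:260,190:330]; b=cv2.imread("pics/scene0.png")[170:265,305:435]
cv2.imwrite("pics/z1.png",cv2.resize(a,None,fx=5,fy=5,interpolation=cv2.INTER_CUBIC))
cv2.imwrite("pics/z2.png",cv2.resize(b,None,fx=6,fy=6,interpolation=cv2.INTER_CUBIC))
E
```

```text
(no output)
```

View pics/z1.png

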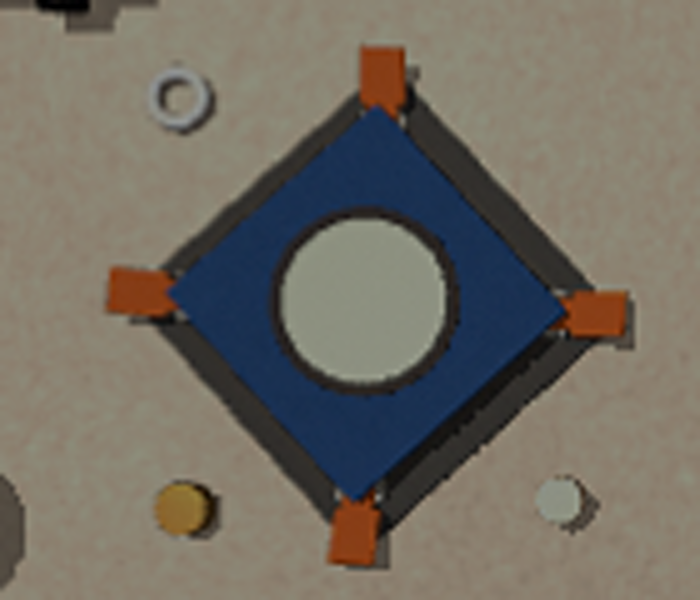

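View pics/z2.png

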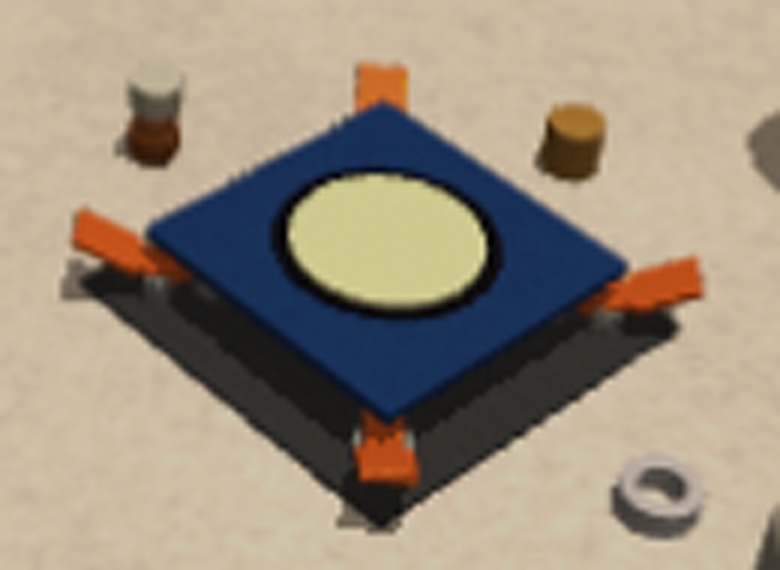

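```bash
cat > h.py <<'E'
import numpy as np, cv2
from scipy.spatial.transform import Rotation as R
from scipy.optimize import least_squares
from rig import cams
def proj(P,p):
    Rm=R.from_rotvec(p['attitude']).as_matrix()
    c=(np.atleast_2d(P)-p['eye'])@Rm
    s=c[:,:2]/c[:,2:]; r2=(s**2).sum(1,keepdims=True); s=s*(1+p['k1']*r2)
    return s@p['K'][:2,:2].T+p['K'][:2,2]
def ray(uv,p):
    d=np.array([p['k1'],0,0,0,0.])
    s=cv2.undistortPoints(np.array(uv,float).reshape(-1,1,2),p['K'],d).reshape(-1,2)
    return np.c_[s,np.ones(len(s))]@R.from_rotvec(p['attitude']).as_matrix().T
def onz(uv,p,z):
    d=ray(uv,p); return p['eye']+d*((z-p['eye'][2])/d[:,2])[:,None]
E
python3 - <<'E'
from h import *
T=cams.camera_params("top"); S=cams.camera_params("scene")
zt=np.array([(377,103),(567,311),(355,500),(168,292)]); zs=np.array([(390,418),(148,230),(383,102),(627,268)])
ut=(zt+.5)/5-.5+[190,140]; us=(zs+.5)/6-.5+[305,170]
def corners(x):
    a=x[2]+np.array([0,-1,-2,-3])*np.pi/2
    return np.c_[x[0]+106.07*np.cos(a),x[1]+106.07*np.sin(a),np.full(4,38.)]
print(onz(ut,T,38),onz(us,S,38))
for w in ((1,1),(1,0),(0,1)):
    f=lambda x:np.r_[(w[0]*(proj(corners(x),T)-ut)).ravel(),(w[1]*(proj(corners(x),S)-us)).ravel()]
    s=least_squares(f,[600,150,0.05]); print(w,s.x,np.abs(s.fun).max())
for n,z,cz in(("vial",(560,502),45),("weight",(183,508),28),("collar",(180,99),14)):
    print(n,onz((np.array(z)+.5)/5-.5+[190,140],T,cz))
E
```

```text
[[664.1340345  144.73356978  38.        ]
 [555.40807589  42.39482211  38.        ]
 [455.50342116 150.37862507  38.        ]
 [562.24273468 251.27455636  38.        ]] [[668.64579158 145.7340171   38.        ]
 [560.86184925  45.14292897  38.        ]
 [459.82611344 151.5404093   38.        ]
 [569.02259586 252.29293774  38.        ]]
(1, 1) [ 5.60885476e+02  1.48116891e+02 -3.01921666e-02] 1.2160233692798386
(1, 0) [ 5.59362370e+02  1.47197079e+02 -2.99212291e-02] 0.8388841577175583
(0, 1) [ 5.64128304e+02  1.48751082e+02 -3.10715430e-02] 0.9213983447009468
vial [[456.08563786  43.95090213  45.        ]]
weight [[449.79311459 241.85248389  28.        ]]
collar [[669.60486196 254.98882694  14.        ]]
```

```bash
python3 -m jog '{"jaw":[0,0,0,0,0],"translation":[[17,35,0],[34,70,0],[51,105,0],[68,140,0],[86,175,0]],"rotation":[[0,0,0.12],[0,0,0.24],[0,0,0.36],[0,0,0.48],[0,0,0.6]]}' 20
python3 -m jog '{"jaw":[0,0,0,0,0],"translation":[[17,35,0],[34,70,0],[51,105,0],[68,140,0],[86,175,0]],"rotation":[[0,0,0.12],[0,0,0.24],[0,0,0.36],[0,0,0.48],[0,0,0.58]]}'
python3 -m jog '{"jaw":[0,0,0,0,0],"translation":[[17,35,-10],[34,70,-20],[51,105,-30],[68,140,-40],[86,175,-50]],"rotation":[[0,0,0],[0,0,0],[0,0,0],[0,0,0],[0,0,0]]}'
```

```text
t: 0.52
eef_pos: [316.8, -430.8, 213.2]
tcp_rot: [-3.0, 0.932, 0.001]
contact_force: [1.7, -0.3, 0.4]
gripper_width: 64.1
t: 0.93
eef_pos: [402.7, -255.9, 213.4]
tcp_rot: [-3.141, 0.036, 0.001]
contact_force: [0.4, 0.5, 0.5]
gripper_width: 31.2
t: 1.35
eef_pos: [488.8, -81.1, 162.9]
tcp_rot: [3.141, -0.045, -0.001]
contact_force: [0.6, -0.8, -0.3]
gripper_width: 0.9
```

```bash
python3 -m jog '{"jaw":[0,0,0,0,0],"translation":[[17,36,-15],[34,72,-30],[51,108,-50],[70,150,-70],[70,150,-80]],"rotation":[[0,0,0],[0,0,0],[0,0,0],[0,0,0],[0,0,0]]}'
python3 - <<'E'
from h import *
print(cams.camera_params("wrist"))
for n in ("scene","wrist"):
    im=cams.camera(n)[:,:,::-1]
    if n=="scene": im=cv2.resize(im[130:280,270:470],None,fx=4,fy=4,interpolation=cv2.INTER_CUBIC)
    cv2.imwrite(f"pics/{n}1.png",im)
E
```

```text
t: 1.77
eef_pos: [560.7, 74.9, 82.5]
tcp_rot: [-3.137, 0.033, -0.004]
contact_force: [0.5, 0.7, 0.8]
gripper_width: 0.5
{'K': array([[321.52167723,   0.        , 313.63600448],
       [  0.        , 321.52167723, 196.2807038 ],
       [  0.        ,   0.        ,   1.        ]]), 'k1': -0.06479179089917138, 'eye': array([562.33188611, 152.66894907, 254.22131793]), 'attitude': array([ 2.87350724e+00, -2.96425171e-02,  2.97710799e-04])}
```

View pics/scene1.png

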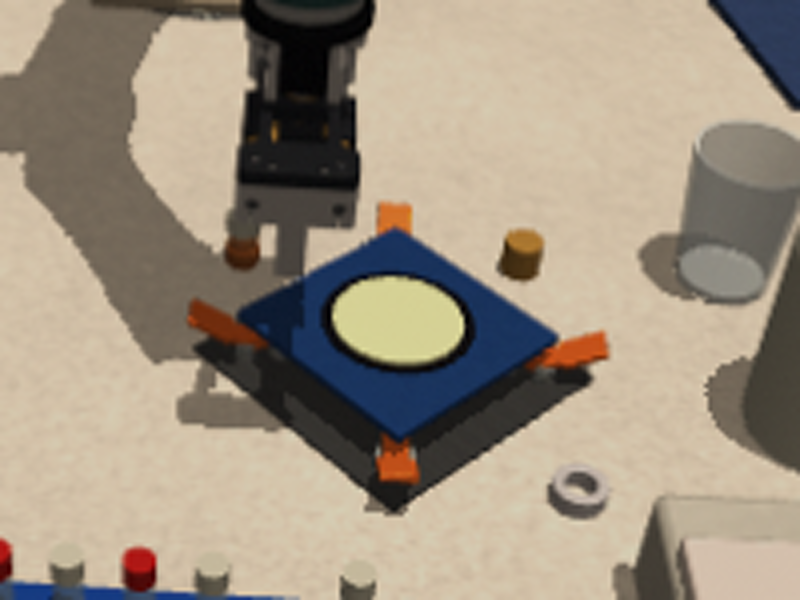

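View pics/wrist1.png

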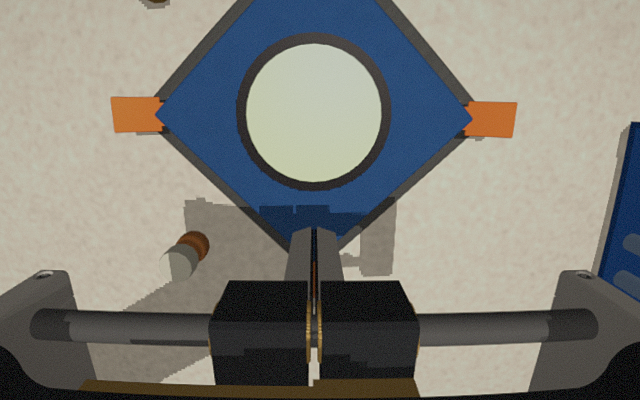

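The wrist view shows the window centre at about (313,111), the side corners at (157,113) and (472,119), and the closed fingertips over the near corner. I'll retake it now that the arm has settled and refine the pose.

```bash
python3 - <<'E'
from h import *
from rig import read_state
print(read_state()['eef_pos'])
p=cams.camera_params("wrist"); im=cams.camera("wrist"); cv2.imwrite("pics/wrist2.png",im[:,:,::-1])
print(p['eye'],p['attitude'])
hsv=cv2.cvtColor(im,cv2.COLOR_RGB2HSV)
w=((hsv[...,1]<80)&(hsv[...,2]>150)).astype(np.uint8); w[:, :240]=0; w[:,390:]=0;w[:35]=0;w[195:]=0
cs,_=cv2.findContours(w,0,1); c=max(cs,key=cv2.contourArea); e=cv2.fitEllipse(c); print(e)
print(onz([e[0]],p,41))
np.savez("w.npz",im=im)
b=((hsv[...,0]>100)&(hsv[...,0]<125)&(hsv[...,1]>120)).astype(np.uint8); b[200:]=0; b[:,520:]=0
xs=np.where(b); i=xs[1].argmin();j=xs[1].argmax()
uv=[(xs[1][i],xs[0][i]),(xs[1][j],xs[0][j])];print(uv,onz(uv,p,38))
E
```

```text
[557.52295491  71.11469097  80.92541098]
[560.36493688 149.48277147 252.43710535] [ 2.87009323 -0.02970625 -0.00890284]
((315.23443603515625, 106.2509765625), (133.90826416015625, 137.49371337890625), 2.2436716556549072)
[[560.69414525 150.105212    41.        ]]
[(np.int64(158), np.int64(107)), (np.int64(473), np.int64(112))] [[457.52743592 152.73492463  38.        ]
 [664.32198545 145.20664471  38.        ]]
```

```bash
python3 -m jog '{"jaw":[0,0,0],"translation":[[0,1,-20],[0,1,-32],[0,1,-32]],"rotation":[[0,0,0],[0,0,0],[0,0,0]]}'
python3 -m jog '{"jaw":[0,0,0,0],"translation":[[0,0,-2],[0,0,-4],[0,0,-6],[0,0,-6]],"rotation":[[0,0,0],[0,0,0],[0,0,0],[0,0,0]]}'
```

```text
t: 2.17
eef_pos: [556.7, 65.8, 49.9]
tcp_rot: [3.139, -0.047, -0.006]
contact_force: [-1.1, -0.3, -0.4]
gripper_width: 1.0
t: 2.5
eef_pos: [559.3, 67.7, 46.6]
tcp_rot: [3.141, -0.045, 0.002]
contact_force: [-1.4, -0.6, 4.5]
gripper_width: 0.3
```

```bash
python3 -m jog '{"jaw":[0,0,0],"translation":[[0,0,-1],[0,0,-2],[0,0,-2]],"rotation":[[0,0,0],[0,0,0],[0,0,0]]}'
python3 -m jog '{"jaw":[0,0,0],"translation":[[0,0,-1],[0,0,-2],[0,0,-2]],"rotation":[[0,0,0],[0,0,0],[0,0,0]]}'
```

```text
t: 2.75
eef_pos: [559.3, 67.7, 46.4]
tcp_rot: [3.14, -0.045, 0.003]
contact_force: [-4.5, -0.9, 19.8]
gripper_width: 0.2
t: 3.0
eef_pos: [559.4, 67.7, 46.2]
tcp_rot: [3.14, -0.045, 0.004]
contact_force: [-9.1, -2.5, 36.8]
gripper_width: 0.5
```

Corner A (the −y one) is firm: 37 N and no dip. Next is the +x corner.

```bash
python3 -m jog '{"jaw":[0,0,0,0,0],"translation":[[0,0,28],[27,26,28],[54,52,28],[82,78,28],[82,78,10]],"rotation":[[0,0,0],[0,0,0],[0,0,0],[0,0,0],[0,0,0]]}'
python3 -m jog '{"jaw":[0,0,0],"translation":[[0,0,-3],[0,0,-6],[0,0,-6]],"rotation":[[0,0,0],[0,0,0],[0,0,0]]}'
python3 -m jog '{"jaw":[0,0,0],"translation":[[0,0,-1],[0,0,-2],[0,0,-2]],"rotation":[[0,0,0],[0,0,0],[0,0,0]]}'
```

```text
t: 3.42
eef_pos: [649.5, 155.3, 56.4]
tcp_rot: [-3.131, 0.038, -0.024]
contact_force: [1.7, 0.8, 0.5]
gripper_width: 0.4
t: 3.67
eef_pos: [640.1, 146.1, 45.6]
tcp_rot: [-3.141, 0.045, 0.001]
contact_force: [-0.4, 1.0, 2.3]
gripper_width: 0.2
t: 3.92
eef_pos: [640.4, 145.9, 44.1]
tcp_rot: [3.141, -0.045, -0.0]
contact_force: [-1.3, 1.4, 3.8]
gripper_width: 0.6
```

```bash
python3 -m jog '{"jaw":[0,0,0,0],"translation":[[0,0,-1],[0,0,-2],[0,0,-2],[0,0,-2]],"rotation":[[0,0,0],[0,0,0],[0,0,0],[0,0,0]]}'
python3 -m jog '{"jaw":[0,0,0,0],"translation":[[0,0,-1],[0,0,-2],[0,0,-2],[0,0,-2]],"rotation":[[0,0,0],[0,0,0],[0,0,0],[0,0,0]]}'
```

```text
t: 4.25
eef_pos: [640.5, 145.9, 42.2]
tcp_rot: [3.141, -0.044, -0.0]
contact_force: [-2.3, -0.4, 7.7]
gripper_width: 0.4
t: 4.58
eef_pos: [640.6, 145.9, 41.7]
tcp_rot: [3.141, -0.045, 0.0]
contact_force: [-5.2, 0.0, 17.3]
gripper_width: 0.5
```

```bash
python3 - <<'E'
from h import *
im=cams.camera("scene")[:,:,::-1]
cv2.imwrite("pics/scene3.png",cv2.resize(im[130:280,270:470],None,fx=4,fy=4,interpolation=cv2.INTER_CUBIC))
E
```

```text
(no output)
```

View pics/scene3.png

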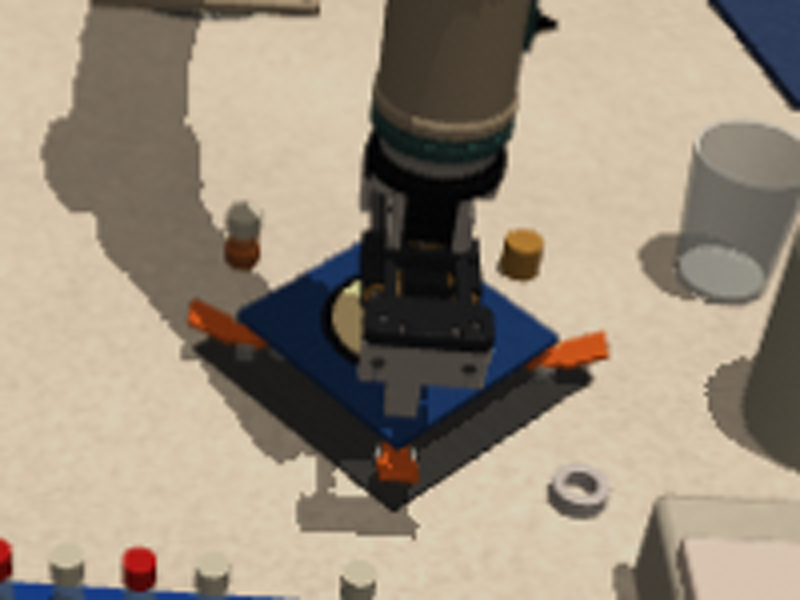

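The loose one is corner B (+x): the tip went down about 4.6 mm onto a stop, and the tab still stands. Before pressing the tab I'll check how close the body would come to the tube rack.

```bash
python3 -m jog '{"jaw":[0,0,0,0],"translation":[[0,0,20],[0,0,50],[0,0,80],[0,0,80]],"rotation":[[0,0,0],[0,0,0],[0,0,0],[0,0,0]]}'
python3 - <<'E'
from h import *
T=cv2.imread("pics/top0.png")[55:120,255:375];S=cv2.imread("pics/scene0.png")[255:335,240:385]
T=cv2.resize(T,(640,347));S=cv2.resize(S,(640,353))
cv2.imwrite("pics/rack.png",np.vstack([T,S])[:600] if 0 else cv2.resize(np.vstack([T,S]),None,fx=.85,fy=.85))
t=cams.camera_params("top")
for uv in [(268,108),(360,108)]:
    for z in (0,50,80): print(uv,z,onz([uv],t,z))
s=cams.camera_params("scene")
for uv in [(250,291),(374,297)]:
    for z in (0,50,80): print(uv,z,onz([uv],s,z))
E
```

```text
t: 4.97
eef_pos: [644.9, 146.5, 125.2]
tcp_rot: [-3.139, 0.046, -0.016]
contact_force: [1.2, 0.3, 0.8]
gripper_width: 0.3
(268, 108) 0 [[ 8.19757896e+02  1.46401276e+02 -1.13686838e-13]]
(268, 108) 50 [[802.37026292 139.40526972  50.        ]]
(268, 108) 80 [[791.93768291 135.20766615  80.        ]]
(360, 108) 0 [[ 824.7954196  -110.47037843    0.        ]]
(360, 108) 50 [[ 807.15807033 -104.73295593   50.        ]]
(360, 108) 80 [[ 796.57566076 -101.29050243   80.        ]]
(250, 291) 0 [[ 814.3533184  -120.21161877    0.        ]]
(250, 291) 50 [[ 852.31699825 -108.80696773   50.        ]]
(250, 291) 80 [[ 875.09520616 -101.9641771    80.        ]]
(374, 297) 0 [[809.57892202 153.70674541   0.        ]]
(374, 297) 50 [[847.87437851 146.07658963  50.        ]]
(374, 297) 80 [[870.8516524  141.49849617  80.        ]]
```

View pics/rack.png

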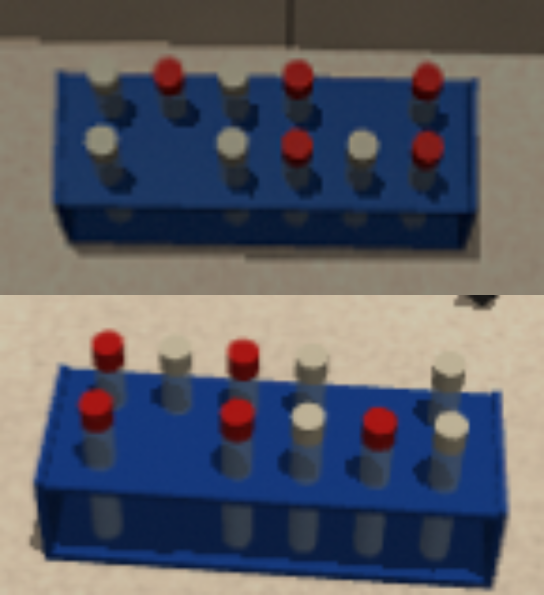

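The rack begins at x≈815 and the body reaches only about 778, so it is clear. Now I'll press the +x tab.

```bash
python3 -m jog '{"jaw":[0,0,0,0,0],"translation":[[25,-1,0],[49,-1.5,0],[49,-1.5,-35],[49,-1.5,-65],[49,-1.5,-65]],"rotation":[[0,0,0],[0,0,0],[0,0,0],[0,0,0],[0,0,0]]}'
python3 -m jog '{"jaw":[0,0,0,0,0],"translation":[[0,0,-5],[0,0,-10],[0,0,-15],[0,0,-20],[0,0,-20]],"rotation":[[0,0,0],[0,0,0],[0,0,0],[0,0,0],[0,0,0]]}'
```

```text
t: 5.38
eef_pos: [685.3, 142.2, 47.6]
tcp_rot: [3.137, -0.045, -0.017]
contact_force: [-1.8, -0.1, -1.2]
gripper_width: 0.2
t: 5.8
eef_pos: [691.3, 145.0, 35.7]
tcp_rot: [-3.141, 0.044, -0.005]
contact_force: [0.4, 0.7, 1.6]
gripper_width: 0.9
```

```bash
python3 -m jog '{"jaw":[0,0,0,0,0],"translation":[[0,0,-3],[0,0,-6],[0,0,-9],[0,0,-11],[0,0,-11]],"rotation":[[0,0,0],[0,0,0],[0,0,0],[0,0,0],[0,0,0]]}'
python3 -m jog '{"jaw":[0,0,0],"translation":[[0,0,-1],[0,0,-2],[0,0,-2]],"rotation":[[0,0,0],[0,0,0],[0,0,0]]}'
```

```text
t: 6.22
eef_pos: [691.2, 145.0, 24.6]
tcp_rot: [-3.141, 0.044, -0.005]
contact_force: [3.0, -1.0, 7.3]
gripper_width: 0.6
t: 6.47
eef_pos: [691.3, 145.0, 24.3]
tcp_rot: [-3.141, 0.045, -0.005]
contact_force: [-0.3, -2.4, 17.2]
gripper_width: 0.6
```

It is on its stop: 17 N at TCP height 24.3. I'll lift and press the corner again to check the plate is firm.

```bash
python3 -m jog '{"jaw":[0,0,0,0,0],"translation":[[0,0,20],[0,0,45],[-25,1,45],[-49,1.5,45],[-49,1.5,28]],"rotation":[[0,0,0],[0,0,0],[0,0,0],[0,0,0],[0,0,0]]}'
python3 -m jog '{"jaw":[0,0,0,0],"translation":[[0,0,-2],[0,0,-4],[0,0,-6],[0,0,-6]],"rotation":[[0,0,0],[0,0,0],[0,0,0],[0,0,0]]}'
python3 -m jog '{"jaw":[0,0,0],"translation":[[0,0,-1],[0,0,-1],[0,0,-1]],"rotation":[[0,0,0],[0,0,0],[0,0,0]]}'
```

```text
t: 6.88
eef_pos: [635.8, 147.3, 51.1]
tcp_rot: [-3.141, 0.041, 0.007]
contact_force: [0.0, -0.6, -1.2]
gripper_width: 0.4
t: 7.22
eef_pos: [635.8, 146.7, 45.2]
tcp_rot: [3.139, -0.043, -0.016]
contact_force: [-12.0, -1.2, 26.1]
gripper_width: 0.5
t: 7.47
eef_pos: [635.8, 146.7, 45.1]
tcp_rot: [3.139, -0.043, -0.015]
contact_force: [-13.1, -2.3, 31.5]
gripper_width: 0.7
```

```bash
python3 -m jog '{"jaw":[0,0,0,0,0],"translation":[[0,0,30],[-10,-35,65],[-20,-70,100],[-30,-105,130],[-40,-140,160]],"rotation":[[0,0,0],[0,0,0],[0,0,0],[0,0,0],[0,0,0]]}'
python3 -m jog '{"jaw":[0,0,0,0,0],"translation":[[-15,-38,0],[-30,-76,0],[-45,-114,0],[-60,-150,0],[-60,-150,0]],"rotation":[[0,0,0],[0,0,0],[0,0,0],[0,0,0],[0,0,0]]}'
python3 - <<'E'
from h import *
im=cams.camera("scene")[:,:,::-1]
cv2.imwrite("pics/scene4.png",cv2.resize(im[130:280,270:470],None,fx=4,fy=4,interpolation=cv2.INTER_CUBIC))
im=cams.camera("top")[:,:,::-1]
cv2.imwrite("pics/top4.png",cv2.resize(im[140:260,190:330],None,fx=5,fy=5,interpolation=cv2.INTER_CUBIC))
E
```

```text
t: 7.88
eef_pos: [605.1, 26.2, 184.3]
tcp_rot: [3.141, -0.043, -0.006]
contact_force: [1.5, -0.1, 0.2]
gripper_width: 0.4
t: 8.3
eef_pos: [541.3, -133.0, 182.8]
tcp_rot: [3.135, -0.064, -0.012]
contact_force: [-1.3, -0.6, -0.1]
gripper_width: 0.4
```

View pics/scene4.png

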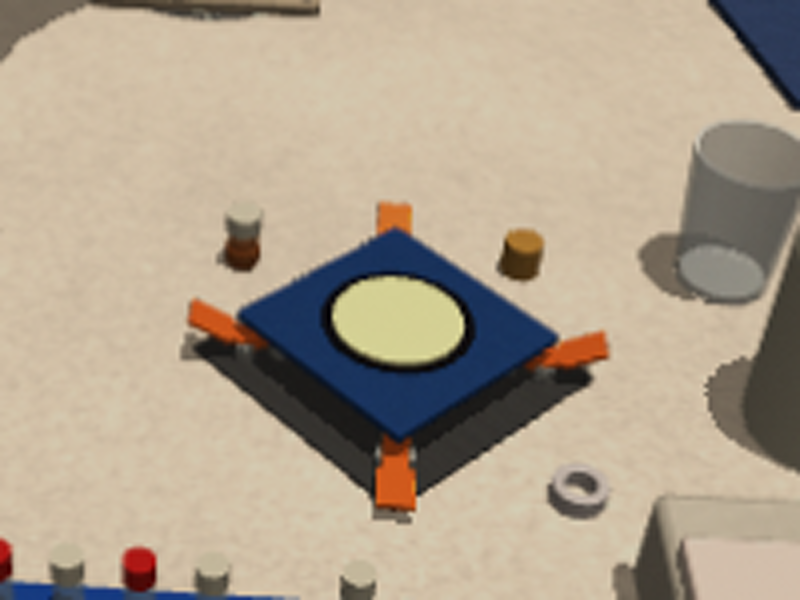

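View pics/top4.png

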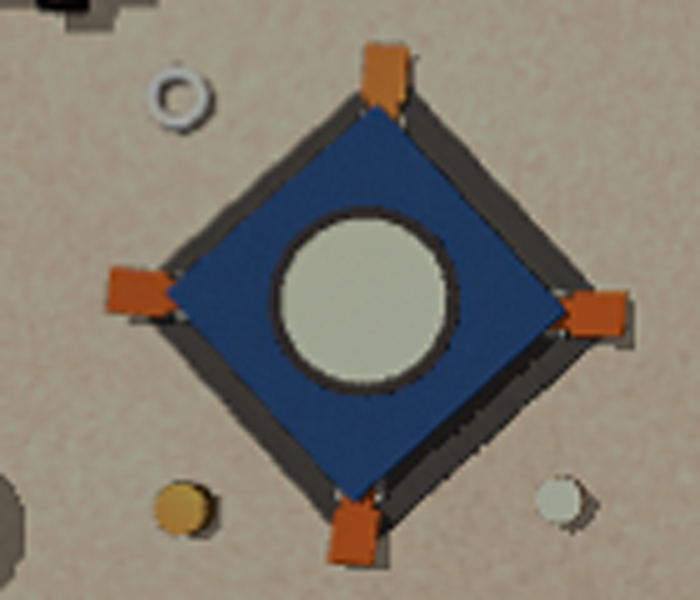

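The tab lies flat (front tab at about (395,485) in the zoomed scene view), the other three still stand, and the plate is level. The vial, weight and collar have not moved, and the hand is clear.

```bash
python3 - <<'E'
from rig import job
print(job.sign_off())
E
```

```text
the job is handed in; nothing more can be done
None
```

I found the loose corner, pressed its tab flat and handed the job in at about 8.4 s of the 54 s; no verdict was given.

- **Finding the corner:** The −y corner held firm at 37 N. The +x corner dipped about 4.6 mm onto its stop under about 17 N, with its tab still standing. I did not press the other two corners.
- **Pressing the tab:** I pressed the +x corner's tab until it went stiff. It took 17 N with the fingertips 16.3 mm above the bench, against 16.5 mm for flat.
- **Checking the plate:** Pressed again, the +x corner held at 31 N and stayed near its level height, though the reading was about 1 mm lower than on the −y corner. That press landed about 5 mm off in x and had a 13 N sideways force.
- **Last pictures:** The +x tab is down and the other three stand. The plate looks level, and the vial, weight and collar are where they began. I did not compare the bulb, spanner, jug and beaker in a final picture, but the arm met no contact along its path. The hand is clear, about 180 mm up and off to the side.

I could not tell the exact tab angle from the pictures (0.44 and 0.5 rad differ by about a pixel), so "flat" rests on the press height and force.

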